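# Open the dial lock of the sample box and hold up its shackle

### The job

Unlock the blue sample box: turn the dial on its lid, click by click, until its red pointer rests on the red mark, then let go of it, pull the steel shackle straight up out of the lid and off the hasp strap, and finish while still gripping the shackle, holding it still and upright, legs down, with its feet at least 10 cm clear above the lid. Never force the shackle before the dial is on its mark, leave the dial on that mark, and leave the two specimen cups, the timer and the note pad beside the box where they are.

Things in the scene. Friction and masses are not known exactly. Their poses are not given: they have to be found in the camera images.
- lockbox: blue metal box, 190 (x) x 270 (y) x 60 mm tall, flat grey lid, fixed to the worktop; origin at the centre of its underside, z up, -x its front (towards the robot). In its frame the dial's axis is at (0, +50) mm, the shackle at (0, -35) mm. A steel hasp strap 3 mm thick, 22 wide lies along x under the shackle; its 9 mm high tab is at x -47.
- dial (a joint): dial angle in rad: 0 = red pointer on the lid's red mark (at the box's -x side of the dial), positive = counter-clockwise from above. Starts in +0.8 to +2.3, nearly always on a click stop: turn it clockwise. Sprung stops every 0.524 rad, one at 0; let go within 0.2 rad of one, it springs in. A click takes 0.15 N m. End stops -0.75 and +2.6. The shackle is blocked unless within 0.1 rad of 0.
- dial_grip (a point): point on the dial's vertical axis, 89 mm above the worktop, where its grey bar grip is taken from above. Bar 50 long, 12 wide, top at 97 mm above the worktop, on a round black skirt 66 mm across whose top is at 67 mm. The point turns with the dial: x along the bar, red pointer end at its -x; y across the bar.
- shackle_crown (a point): middle of the level top bar of the loose steel U shackle (bar 12 mm thick, straight for 24 mm; 0.14 kg). Two legs 44 mm apart along its y stand in 14 mm holes of the lid; feet 79 mm below this point. Seated it is 97 mm above the worktop (37 above the lid); the feet leave the lid after 42 mm of upward pull. x across the bar (grip along x), y along it, z up.
- cup_white: specimen cup with white lid, 66 mm across, height 70 mm, origin at the centre of its underside; bystander, leave it alone
- cup_orange: specimen cup with orange lid, 66 mm across, height 70 mm, origin at the centre of its underside; bystander, leave it alone
- timer: white bench timer, 62 x 68 x 22 mm, origin at the centre of its underside; bystander, leave it alone
- pad: pad of pink notes, 68 x 68 x 16 mm, origin at the centre of its underside; bystander, leave it alone

How it is judged:
By the outcome, as a careful person would: the job done as asked, in the order asked, and still so for the second after the job is handed in, while the arm keeps its last pose, push and grip.
It also fails if it takes over 61 s, if anything falls off the work surface, if the arm or the gripper's body presses on something with over 40 N, if the wrist force passes 120 N, or if a joint passes its speed limit or range.

### The arm

A 6-joint arm with a two-finger parallel gripper is mounted at the origin on a cart in front of the work surface, level with it; the furniture and walls round the work are solid. World frame = base frame: x ahead of the robot, y to its left, z up, the work surface at z = 0. Lengths are in m, angles in rad, forces in N, time in s.
With the tool pointing down it reaches from about 0.3 to 0.875 m from the base axis. Payload 6.4 kg.
Tool frame: the origin (TCP) lies between the finger pads; the fingertips stand ctrl.tip_extent ahead of it and the grasp point (between the pads) is the TCP (ctrl.tip_extent is the distance from the TCP to the fingertips, in m); z points along the fingers, y is the line along which they close (so a half turn about z gives the same grasp; the last joint's range is limited). The gripper opens to 85 mm and grips with 20 to 120 N. Pads are 22 mm wide; open, the fingers measure 114 mm over their backs; the gripper's body (76 mm by 85 mm) begins 54 mm behind the grasp point. The pads swing forward as they close: fully open they stand 13 mm farther back than shut.
Start: joints at [1.006, 0.181, 1.607, -0, 1.354, -0.206], TCP at [0.202, 0.538, 0.25] pointing down, gripper open.
Joint ranges: [-2.99, 2.99], [-0.89, 2.07], [0.3, 2.58], [-1.14, 4.28], [0, 2.63], [-3.12, 3.12]. Speed limits (rad/s): [2.57, 2.57, 3.01, 3.14, 3.14, 3.14].

### API

Orientations are given as a unit quaternion [w, x, y, z].
In Python, from bench import ctrl gives the robot as it stands.
- The arm moves only by the tool send_rows, never from a script. Its arguments are lists of equal length, an entry for each row: "dr": the turn, a rotation vector about the tool's x, y, z in units of 6 degrees (1.0 is 6 degrees), a list of three; "xyz": the shift along the tool's x, y, z in cm, a list of three; "jaw": the opening in per cent of the stroke, from 0 (shut) to 100 (fully open). In form: {"dr": [[wx, wy, wz], ...], "xyz": [[dx, dy, dz], ...], "jaw": [jaw, ...]}. A call has exactly 8 rows; each row is the pose to reach, as a shift and turn from the pose commanded when the call began, along the tool's axes at that moment; what a row does not reach only later rows make up. A row lasts 1/8 s, in which the tool goes at most 62.5 mm and 10.7 degrees, less where a joint would pass 70% of its speed; a pose out of reach is approached as far as the arm can. A call with a gripper value outside its range is refused whole. The fingers move at their own pace and stop on an object; the grip force is fixed at half the most. Time passes only in rows, so rows that repeat a pose let the fingers close, or fill a call up. It gives the time, the measured TCP pose, the force, the opening and the grip force at its end, in the units of the state.
- ctrl.get_obs(): the state, without advancing time (a new reading comes with each control period).
- ctrl.camera(name): name is "side" or "top"; returns the picture (420x560x3 uint8, red, green, blue); there is no depth.
- ctrl.calibration(name): a dict with "camera_matrix" (3x3 intrinsics, pixels), "D" ([k1, k2, p1, p2, k3] as OpenCV has them; the pictures are not rectified), "world_from_camera" (4x4, takes a point from camera to world coordinates). Camera axes: x right, y up, looking along -z (the intrinsics and any distortion apply to the point x, -y, -z); pixel columns grow to the right and rows downward; lengths in m; the calibration is good to about 2 mm. A picture is of the moment at which its call begins. calibration takes no time and is no camera call.
- ctrl.hand_in(): hands the job in; it is judged then, once.
The state is a dict: "time_s": time; "q": joint angles; "dq": joint speeds; "joint_efforts": joint torques, N m; "eef_pos": TCP position; "eef_rot": TCP orientation; "wrist_force": force on the tool from outside, world axes, zero at the start; "torque": the same for the moment, N m; "opening": opening from 0.0 (shut) to 1.0 (fully open); "grasp_force": force on a finger pad.
Only numpy, scipy, OpenCV 4.12 (cv2) and the standard library are available. Lean on these libraries where they do the work, as an engineer would, in place of code of your own. Each camera call takes 0.05 s, during which the arm holds its last target. There are 200 camera calls.

## Working session

There is one attempt and no reset: what is moved stays moved. The work goes in short steps, Python scripts to look and compute and a tool call to move; the robot and the scene stay as the last step left them, time stands still between calls to the robot, and variables do not carry over. Pictures are saved under pics/ and viewed, at most 10 in all, crops included, and the job is handed in when it is done.

Besides the shell and the picture viewer there is one more tool, called after "Emit:" by a JSON object that holds its "api" and its "payload". send_rows: Moves the arm, as the interface text tells. Its arguments: {"type":"object","properties":{"dr":{"type":"array","items":{"type":"array","items":{"type":"number"}}},"xyz":{"type":"array","items":{"type":"array","items":{"type":"number"}}},"jaw":{"type":"array","items":{"type":"number"}}},"required":["dr","xyz","jaw"]}

```bash
mkdir -p pics
python3 - <<'E'
from bench import ctrl
import cv2
print(ctrl.get_obs(), ctrl.tip_extent)
for n in("top","side"):
    cv2.imwrite(f"pics/{n}0.png",ctrl.camera(n)[:,:,::-1]); print(ctrl.calibration(n))
E
```

```text
{'time_s': 0.0, 'q': array([ 1.00569983e+00,  1.81513727e-01,  1.60800078e+00, -1.40739510e-05,
        1.35380741e+00, -2.06260935e-01]), 'dq': array([ 5.96344579e-04,  6.36847852e-05, -9.85849316e-04,  2.78914114e-04,
       -5.71904111e-04, -1.27199751e-03]), 'joint_efforts': array([-1.69269151e-03, -4.44885170e+01, -3.51333547e+01, -4.19793132e-04,
        9.21999308e-03,  2.61777394e-06]), 'eef_pos': array([0.20161418, 0.53794201, 0.24940298]), 'eef_rot': array([-3.18897915e-04,  1.78455168e-01,  9.83947664e-01, -8.03702702e-04]), 'wrist_force': array([ 0.0382259 , -0.04241476,  0.66867318]), 'torque': array([ 0.08020693, -0.02592379, -0.00327361]), 'grasp_force': 0.0, 'opening': 0.9967517963404433} 0.019
{'camera_matrix': array([[406.03927897,   0.        , 290.91547734],
       [  0.        , 406.03927897, 205.68674147],
       [  0.        ,   0.        ,   1.        ]]), 'D': array([-0.11535143,  0.        ,  0.        ,  0.        ,  0.        ]), 'world_from_camera': array([[-1.53471787e-03,  9.82938188e-01, -1.83929777e-01,
         3.23153328e-01],
       [-9.99994913e-01, -9.94196791e-04,  3.03091802e-03,
         2.04578107e-02],
       [ 2.79634268e-03,  1.83933492e-01,  9.82934713e-01,
         1.18989729e+00],
       [ 0.00000000e+00,  0.00000000e+00,  0.00000000e+00,
         1.00000000e+00]])}
{'camera_matrix': array([[499.21116451,   0.        , 281.0436535 ],
       [  0.        , 499.21116451, 202.24753575],
       [  0.        ,   0.        ,   1.        ]]), 'D': array([-0.1401162,  0.       ,  0.       ,  0.       ,  0.       ]), 'world_from_camera': array([[-0.98756026,  0.1033378 , -0.118516  ,  0.3301094 ],
       [-0.15698715, -0.60515627,  0.78047481,  1.39016706],
       [ 0.00893185,  0.78937139,  0.61385099,  1.16360973],
       [ 0.        ,  0.        ,  0.        ,  1.        ]])}
```

View pics/top0.png

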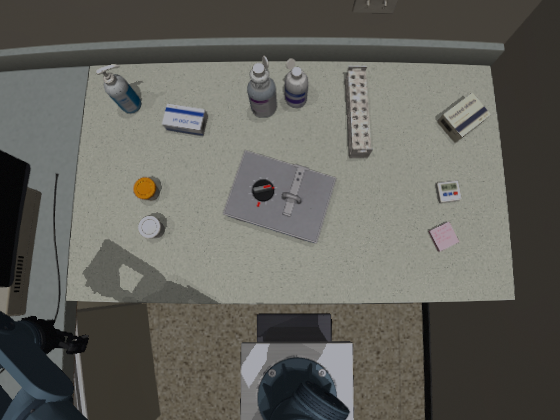

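View pics/side0.png

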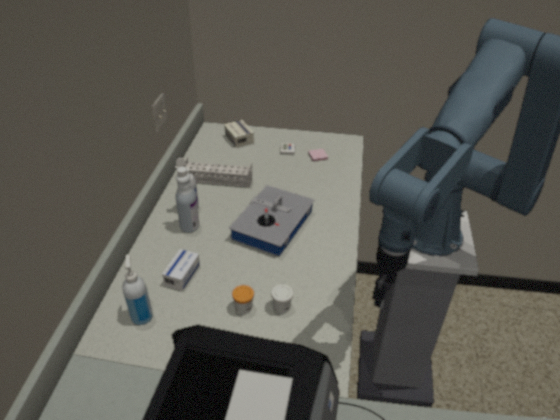

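The top view shows the box at about (280,197), the dial at (263,190), the red mark near (258,205) and the shackle at about (291,198). All four bystanders stand well clear of it. Next I'll zoom in and write a helper.

```bash
cat > h.py <<'E'
from bench import ctrl
import cv2, numpy as np
def p2w(n,uv,z):
    c=ctrl.calibration(n); T=c["world_from_camera"]
    p=cv2.undistortPoints(np.array(uv,float).reshape(-1,1,2),c["camera_matrix"],c["D"]).reshape(-1,2)
    d=np.c_[p[:,0],-p[:,1],-np.ones(len(p))]@T[:3,:3].T; o=T[:3,3]
    return o+d*((z-o[2])/d[:,2])[:,None]
def crop(n,name,x0,y0,x1,y1,s):
    im=ctrl.camera(n)[:,:,::-1]
    cv2.imwrite(f"pics/{name}.png",cv2.resize(im[y0:y1,x0:x1],None,fx=s,fy=s,interpolation=cv2.INTER_CUBIC))
E
python3 -c "
from h import *
crop('top','t1',215,145,345,245,6)"
```

```text
(no output)
```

View pics/t1.png

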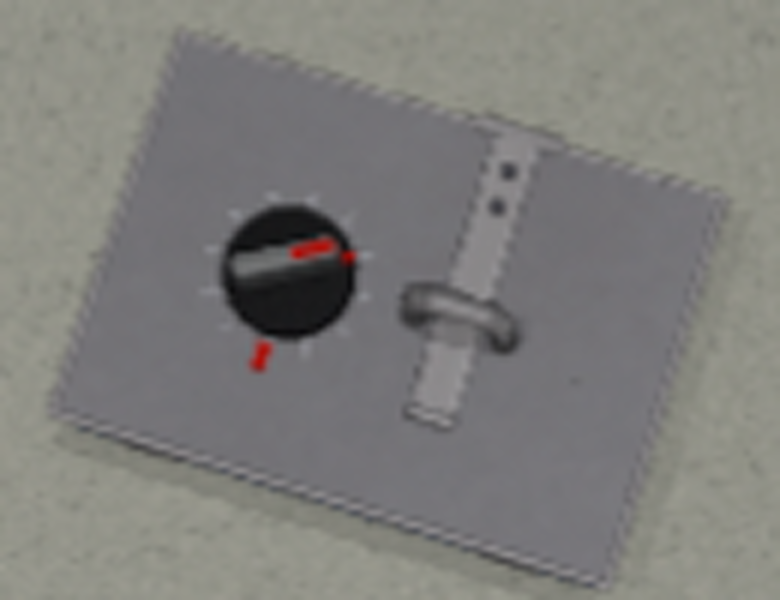

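The crop shows the lid corners at (182,33), (733,195), (605,585) and (52,410), and the skirt centre at (289,272). The bar runs (235,265)→(338,246) with the pointer at its right end. The mark is at (261,357) and the crown bar at about (462,308).

Run:
```python
from h import *
f=lambda pts,z:p2w('top',[((x+.5)/6-.5+215,(y+.5)/6-.5+145) for x,y in pts],z)
c=f([(182,33),(733,195),(605,585),(52,410)],.06)   # back-left, back-right, front-right, front-left
print(c.round(4)); e=lambda i,j:np.linalg.norm(c[i]-c[j])
print("sides",e(0,1),e(2,3),e(0,3),e(1,2))
C=c.mean(0); vx=(c[0]-c[3])+(c[1]-c[2]); vy=(c[0]-c[1])+(c[3]-c[2])
y1=np.arctan2(vx[1],vx[0]); y2=np.arctan2(-vy[0],vy[1]); yaw=(270*y2+190*y1)/460
print("C",C,np.degrees([y1,y2,yaw]))
R=lambda a:np.array([[np.cos(a),-np.sin(a)],[np.sin(a),np.cos(a)]])
print("dial",C[:2]+R(yaw)@[0,.05],"shk",C[:2]+R(yaw)@[0,-.035])
print("skirt",f([(289,272)],.067),"crown",f([(462,303)],.103))
b=f([(235,265),(338,246)],.097);print("bar",b,b.mean(0),np.linalg.norm(b[0]-b[1])); d=b[0]-b[1]
a=np.arctan2(d[1],d[0]); print("bar yaw",np.degrees(a),"dial angle",((a-yaw+np.pi)%(2*np.pi)-np.pi)/ .5236,"clicks")
from scipy.spatial.transform import Rotation as Ro
q=ctrl.get_obs()["eef_rot"];print(Ro.from_quat(np.r_[q[1:],q[0]]).as_matrix().round(3))
```

```text
[[ 0.6996  0.1508  0.06  ]
 [ 0.6181 -0.115   0.06  ]
 [ 0.4313 -0.0512  0.06  ]
 [ 0.514   0.2085  0.06  ]]
sides 0.27801352923031714 0.27250897321158163 0.19441947411505478 0.1974568419055657
C [0.5657511 0.0482856 0.06     ] [-18.04993633 -17.35516474 -17.64213562]
dial [0.58090464 0.095934  ] shk [0.55514362 0.01493172]
skirt [[0.57884823 0.09679242 0.067     ]] crown [[0.55605927 0.01523314 0.103     ]]
bar [[0.57536174 0.1196814  0.097     ]
 [0.5842688  0.07230041 0.097     ]] [0.57981527 0.0959909  0.097     ] 0.048210933799293046
bar yaw 100.6466656996754 dial angle 3.942950823495756 clicks
[[-0.936  0.351 -0.001]
 [ 0.351  0.936 -0.001]
 [ 0.    -0.001 -1.   ]]
```

Sizes match what was given (278×195 mm measured against 270×190). The dial is at (0.580,0.096), 4 clicks from the mark, with the bar yaw at about 102.4°. The shackle is at (0.5555,0.015) and the box yaw is −17.6°. I'll go above the dial.

Emit:
{"api": "send_rows", "payload": {"dr": [[0,0,0],[0,0,0],[0,0,0],[0,0,0],[0,0,0],[0,0,0],[0,0,0],[0,0,0]], "xyz": [[-2.5,-1.4,0],[-7,-3.9,0],[-12,-6.6,0],[-17,-9.4,0],[-22,-12.1,0],[-27,-14.9,0],[-32,-17.7,0],[-36,-20,0]], "jaw": [60,60,60,60,60,60,60,60]}}

```text
time_s: 1.15
eef_pos: [0.4698, 0.2228, 0.2502]
eef_rot: [-0.0, 0.179, 0.984, -0.0]
wrist_force: [0.7, 1.2, 0.5]
opening: 0.598
grasp_force: 0.0
```

Emit:
{"api": "send_rows", "payload": {"dr": [[0,0,1.2],[0,0,2.4],[0,0,3.6],[0,0,4.8],[0,0,6],[0,0,7.2],[0,0,8.4],[0,0,9.5]], "xyz": [[-3,-1.6,1],[-6,-3.3,2],[-9,-5,3],[-12,-6.6,4],[-14,-7.6,5],[-14.9,-8.1,6],[-14.9,-8.1,7],[-14.9,-8.1,8]], "jaw": [60,60,60,60,60,60,60,60]}}

```text
time_s: 2.15
eef_pos: [0.5797, 0.0963, 0.1695]
eef_rot: [-0.0, 0.628, 0.778, -0.0]
wrist_force: [-0.1, -0.5, -0.4]
opening: 0.598
grasp_force: 0.0
```

Run:
```python
from h import *
crop('top','t2',200,130,360,250,5); crop('side','s2',200,150,380,280,4)
o=ctrl.get_obs();print(o)
from scipy.spatial.transform import Rotation as Ro
q=o["eef_rot"];print(Ro.from_quat(np.r_[q[1:],q[0]]).as_matrix().round(3))
```

```text
{'time_s': 2.25, 'q': array([-3.69309051e-02,  2.92184869e-01,  1.64579342e+00, -3.68188848e-06,
        1.20675229e+00, -2.53127735e-01]), 'dq': array([ 2.39393305e-03, -1.65288708e-02, -1.64943879e-02,  1.74378220e-06,
        1.74266082e-02, -9.59224433e-02]), 'joint_efforts': array([-1.59322084e-01, -4.78641522e+01, -3.31454229e+01, -2.56245476e-03,
       -2.12010476e-01,  9.65540484e-01]), 'eef_pos': array([0.57874929, 0.09649589, 0.16862973]), 'eef_rot': array([-0.00125709,  0.62668981,  0.77926723, -0.00093882]), 'wrist_force': array([0.46164294, 0.44622851, 0.17704058]), 'torque': array([-0.0356407 ,  0.06728664, -0.01709687]), 'grasp_force': 0.0, 'opening': 0.6002273593900613}
[[-0.215  0.977 -0.003]
 [ 0.977  0.215  0.   ]
 [ 0.001 -0.003 -1.   ]]
```

View pics/s2.png

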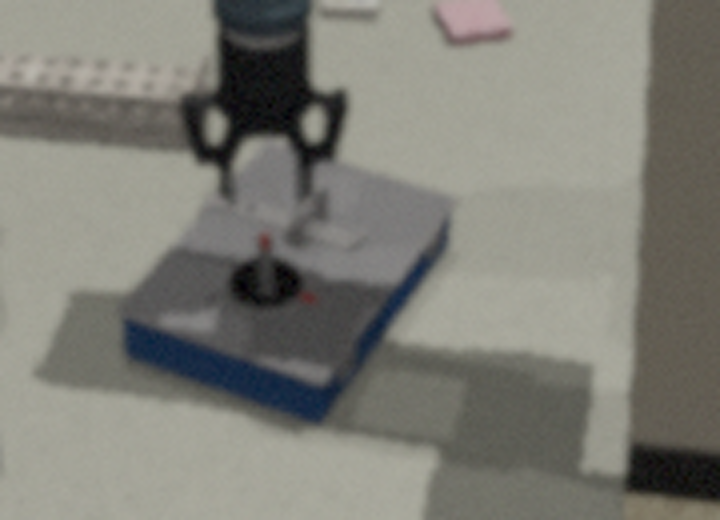

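The fingers, at crop columns 228 and 306, straddle the dial bar at column 266. I'll descend and grip.

Emit:
{"api": "send_rows", "payload": {"dr": [[0,0,0],[0,0,0],[0,0,0],[0,0,0],[0,0,0],[0,0,0],[0,0,0],[0,0,0]], "xyz": [[0,0,1],[0,0,2.5],[0,0,4],[0,0,5.2],[0,0,6.4],[0,0,7.2],[0,0,7.8],[0,0,7.8]], "jaw": [60,60,60,60,60,60,60,60]}}

```text
time_s: 3.25
eef_pos: [0.5796, 0.0966, 0.0919]
eef_rot: [-0.0, 0.626, 0.78, -0.0]
wrist_force: [-0.7, -0.1, 1.2]
opening: 0.6
grasp_force: 0.0
```

Emit:
{"api": "send_rows", "payload": {"dr": [[0,0,0],[0,0,0],[0,0,0],[0,0,0],[0,0,0],[0,0,0],[0,0,0],[0,0,0]], "xyz": [[0,0,0],[0,0,0],[0,0,0],[0,0,0],[0,0,0],[0,0,0],[0,0,0],[0,0,0]], "jaw": [45,30,20,15,10,5,5,5]}}

```text
time_s: 4.25
eef_pos: [0.5798, 0.0965, 0.0926]
eef_rot: [0.0, 0.626, 0.78, -0.0]
wrist_force: [-4.0, -0.4, 5.2]
opening: 0.128
grasp_force: 59.0
```

Gripped. I'll turn clockwise by 120° (20 units).

Emit:
{"api": "send_rows", "payload": {"dr": [[0,0,0.7],[0,0,1.6],[0,0,2.5],[0,0,3.4],[0,0,4.3],[0,0,5.2],[0,0,6.1],[0,0,7]], "xyz": [[0,0,0],[0,0,0],[0,0,0],[0,0,0],[0,0,0],[0,0,0],[0,0,0],[0,0,0]], "jaw": [5,5,5,5,5,5,5,5]}}

```text
time_s: 5.25
eef_pos: [0.5805, 0.0964, 0.0926]
eef_rot: [0.0, 0.865, 0.502, 0.001]
wrist_force: [0.7, -0.4, 3.7]
opening: 0.126
grasp_force: 58.8
```

Emit:
{"api": "send_rows", "payload": {"dr": [[0,0,0.9],[0,0,1.8],[0,0,2.7],[0,0,3.6],[0,0,4.5],[0,0,5.4],[0,0,6.2],[0,0,7]], "xyz": [[0,0,0],[0,0,0],[0,0,0],[0,0,0],[0,0,0],[0,0,0],[0,0,0],[0,0,0]], "jaw": [5,5,5,5,5,5,5,5]}}

```text
time_s: 6.25
eef_pos: [0.5809, 0.0959, 0.0926]
eef_rot: [0.001, 0.987, 0.159, 0.001]
wrist_force: [2.3, -3.0, 0.8]
opening: 0.128
grasp_force: 58.7
```

Emit:
{"api": "send_rows", "payload": {"dr": [[0,0,0.9],[0,0,1.8],[0,0,2.7],[0,0,3.6],[0,0,4.5],[0,0,5.3],[0,0,6],[0,0,6]], "xyz": [[0,0,0],[0,0,0],[0,0,0],[0,0,0],[0,0,0],[0,0,0],[0,0,0],[0,0,0]], "jaw": [5,5,5,5,5,5,5,5]}}

```text
time_s: 7.25
eef_pos: [0.5809, 0.0953, 0.0926]
eef_rot: [0.001, 0.988, -0.153, 0.001]
wrist_force: [1.9, -4.6, 1.8]
opening: 0.131
grasp_force: 58.7
```

Run:
```python
from h import *
o=ctrl.get_obs();print(o['q'],o['wrist_force'],o['torque'],o['eef_pos'])
from scipy.spatial.transform import Rotation as Ro
q=o["eef_rot"];R=Ro.from_quat(np.r_[q[1:],q[0]]).as_matrix();print(R.round(3),np.degrees(np.arctan2(R[1,1],R[0,1])))
```

```text
[-0.03794601  0.39479228  1.68493563 -0.00196981  1.05948848  1.84126077] [ 1.88974818 -4.55123766  1.78346246] [-0.78009102 -0.14340429  0.02256288] [0.5809217  0.09531505 0.09264189]
[[ 0.953 -0.303  0.002]
 [-0.303 -0.953 -0.002]
 [ 0.003  0.001 -1.   ]] -107.61558917937283
```

Emit:
{"api": "send_rows", "payload": {"dr": [[0,0,0],[0,0,0],[0,0,0],[0,0,0],[0,0,0],[0,0,0],[0,0,0],[0,0,0]], "xyz": [[0,0,0],[0,0,0],[0,0,0],[0,0,0],[0,0,-1.5],[0,0,-4],[0,0,-6.5],[0,0,-9]], "jaw": [25,40,40,40,40,40,40,40]}}

```text
time_s: 8.25
eef_pos: [0.5801, 0.0966, 0.1844]
eef_rot: [-0.0, 0.988, -0.153, 0.001]
wrist_force: [1.1, -0.1, -0.5]
opening: 0.402
grasp_force: 0.0
```

Emit:
{"api": "send_rows", "payload": {"dr": [[0,0,-1],[0,0,-2],[0,0,-3],[0,0,-4],[0,0,-5],[0,0,-6],[0,0,-7],[0,0,-8]], "xyz": [[0,1,0],[0,2,0],[0,3.5,0],[0,5,0],[0,6.5,0],[0,7.5,0],[0.1,8.3,0],[0.1,8.5,0]], "jaw": [60,60,60,60,60,60,60,60]}}

```text
time_s: 9.25
eef_pos: [0.5554, 0.0147, 0.1836]
eef_rot: [0.0, 0.965, 0.264, 0.001]
wrist_force: [0.2, 0.4, 0.5]
opening: 0.6
grasp_force: 0.0
```

Emit:
{"api": "send_rows", "payload": {"dr": [[0,0,-1],[0,0,-2],[0,0,-3],[0,0,-4],[0,0,-5],[0,0,-6],[0,0,-7],[0,0,-7]], "xyz": [[0,0,0],[0,0,0],[0,0,0],[0,0,0],[0,0,0],[0,0,0],[0,0,0],[0,0,0]], "jaw": [60,60,60,60,60,60,60,60]}}

```text
time_s: 10.25
eef_pos: [0.5555, 0.0152, 0.1834]
eef_rot: [0.0, 0.807, 0.591, 0.0]
wrist_force: [0.3, -0.7, 0.9]
opening: 0.601
grasp_force: 0.0
```

Run:
```python
from h import *
crop('top','t3',200,130,360,250,5); crop('side','s3',220,165,340,265,6)
o=ctrl.get_obs();print(o['q'],o['wrist_force'],o['eef_pos'])
from scipy.spatial.transform import Rotation as Ro
q=o["eef_rot"];R=Ro.from_quat(np.r_[q[1:],q[0]]).as_matrix();print(R.round(3),np.degrees(np.arctan2(R[1,1],R[0,1])))
```

```text
[-1.86267727e-01  2.07150566e-01  1.71933409e+00  7.58646541e-06
  1.21417753e+00  1.22234186e-01] [ 0.24911324 -0.26042302  0.09141032] [0.55535104 0.01521854 0.18301626]
[[ 0.304  0.953  0.001]
 [ 0.953 -0.304 -0.   ]
 [ 0.     0.001 -1.   ]] -17.676012336164252
```

View pics/s3.png

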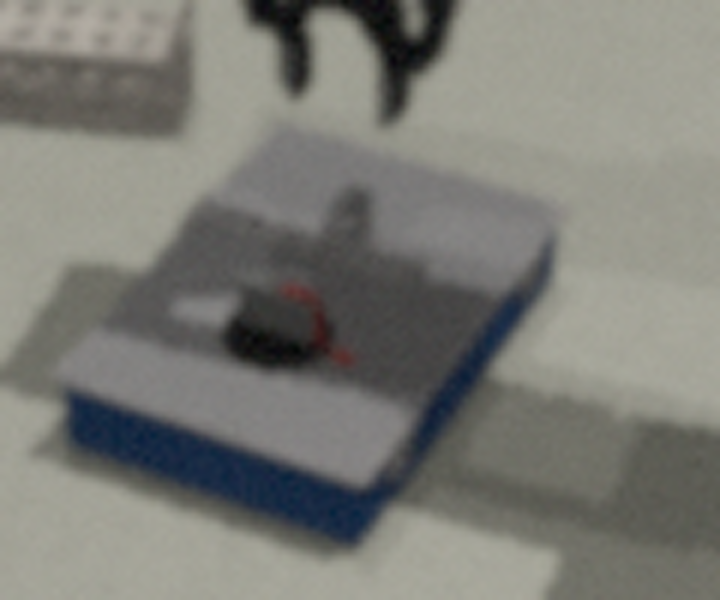

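View pics/t3.png

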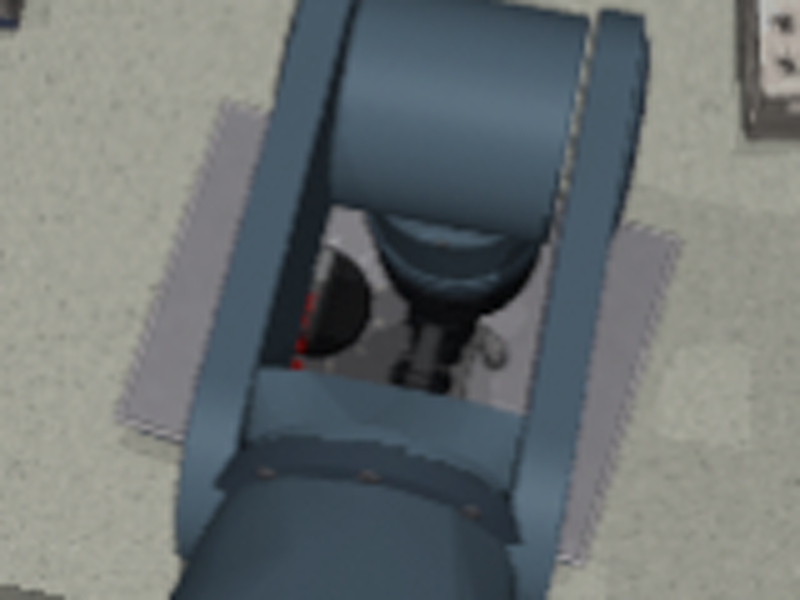

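The side crop shows the pointer line, (290,290)→(325,340), running on to the red mark at (345,357). The top crop agrees, with pointer and mark collinear near (300,340). I'll check the dial angle and crown numerically.

Run:
```python
from h import *
f=lambda p,z:p2w('side',[((p[0]+.5)/6-.5+220,(p[1]+.5)/6-.5+165)],z)[0]
a,b=f((285,290),.097),f((316,306),.097); d=b-a
print(a,b,f((345,357),.06),"pointer dir",np.degrees(np.arctan2(d[1],d[0])),"want 162.4"); print("crown top",f((354,190),.103))
```

```text
[0.57340909 0.10012786 0.097     ] [0.55373277 0.11120502 0.097     ] [0.53745363 0.10906182 0.06      ] pointer dir 150.62182465026567 want 162.4
crown top [0.54879862 0.00920375 0.103     ]
```

The nearest stop is clearly the mark: stops are 30° apart and this short-baseline reading is within 12°. The end torque was also about zero. I'll descend on the shackle.

Emit:
{"api": "send_rows", "payload": {"dr": [[0,0,0],[0,0,0],[0,0,0],[0,0,0],[0,0,0],[0,0,0],[0,0,0],[0,0,0]], "xyz": [[0,0,1],[0,0,2.5],[0,0,4],[0,0,5.5],[0,0,6.8],[0,0,7.8],[0,0,8.5],[0,0,8.5]], "jaw": [60,60,60,60,60,60,60,60]}}

```text
time_s: 11.35
eef_pos: [0.5549, 0.0153, 0.0968]
eef_rot: [-0.0, 0.807, 0.591, -0.0]
wrist_force: [0.8, -0.2, -0.0]
opening: 0.599
grasp_force: 0.0
```

Emit:
{"api": "send_rows", "payload": {"dr": [[0,0,0],[0,0,0],[0,0,0],[0,0,0],[0,0,0],[0,0,0],[0,0,0],[0,0,0]], "xyz": [[0,0,0],[0,0,0],[0,0,0],[0,0,0],[0,0,0],[0,0,0],[0,0,0],[0,0,0]], "jaw": [45,30,20,15,10,5,5,5]}}

```text
time_s: 12.35
eef_pos: [0.5553, 0.0152, 0.0976]
eef_rot: [0.0, 0.807, 0.591, 0.0]
wrist_force: [-1.1, 0.8, 4.6]
opening: 0.116
grasp_force: 58.8
```

Run:
```python
from h import *
crop('side','s4',220,165,340,265,6)
o=ctrl.get_obs();print(o['torque'],o['wrist_force'],o['eef_pos'],o['opening'])
```

```text
[ 0.03649767  0.16347486 -0.01004691] [-1.35981845  0.07132966  4.68934248] [0.55532831 0.01516742 0.09757274] 0.11727816253099002
```

View pics/s4.png

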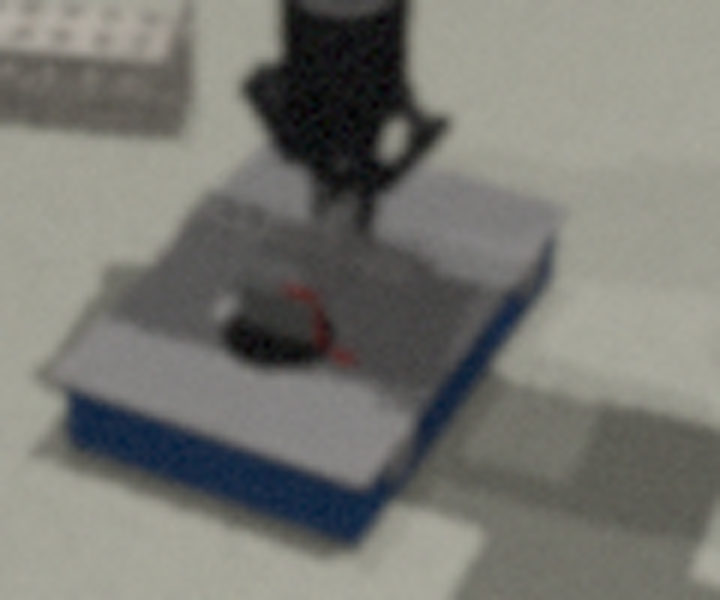

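The shackle is gripped and the pointer is still on the mark. I'll start with a slow trial pull straight up.

Emit:
{"api": "send_rows", "payload": {"dr": [[0,0,0],[0,0,0],[0,0,0],[0,0,0],[0,0,0],[0,0,0],[0,0,0],[0,0,0]], "xyz": [[0,0,-0.1],[0,0,-0.2],[0,0,-0.3],[0,0,-0.4],[0,0,-0.5],[0,0,-0.6],[0,0,-0.7],[0,0,-0.8]], "jaw": [5,5,5,5,5,5,5,5]}}

```text
time_s: 13.4
eef_pos: [0.5552, 0.0152, 0.1054]
eef_rot: [0.0, 0.807, 0.591, 0.0]
wrist_force: [-1.0, -0.1, -1.1]
opening: 0.115
grasp_force: 58.4
```

Emit:
{"api": "send_rows", "payload": {"dr": [[0,0,0],[0,0,0],[0,0,0],[0,0,0],[0,0,0],[0,0,0],[0,0,0],[0,0,0]], "xyz": [[0,0,-0.6],[0,0,-1.3],[0,0,-2.1],[0,0,-3],[0,0,-4],[0,0,-5],[0,0,-6],[0,0,-7]], "jaw": [5,5,5,5,5,5,5,5]}}

```text
time_s: 14.4
eef_pos: [0.5551, 0.0152, 0.176]
eef_rot: [0.0, 0.807, 0.591, 0.0]
wrist_force: [-0.2, -1.0, -2.3]
opening: 0.118
grasp_force: 58.4
```

Emit:
{"api": "send_rows", "payload": {"dr": [[0,0,0],[0,0,0],[0,0,0],[0,0,0],[0,0,0],[0,0,0],[0,0,0],[0,0,0]], "xyz": [[0,0,-1.3],[0,0,-2.8],[0,0,-4.5],[0,0,-6],[0,0,-7.5],[0,0,-9],[0,0,-9.7],[0,0,-10]], "jaw": [5,5,5,5,5,5,5,5]}}

```text
time_s: 15.4
eef_pos: [0.5552, 0.0152, 0.2757]
eef_rot: [0.0, 0.807, 0.591, 0.0]
wrist_force: [0.2, -1.0, -1.1]
opening: 0.118
grasp_force: 58.4
```

Emit:
{"api": "send_rows", "payload": {"dr": [[0,0,0],[0,0,0],[0,0,0],[0,0,0],[0,0,0],[0,0,0],[0,0,0],[0,0,0]], "xyz": [[0,0,0],[0,0,0],[0,0,0],[0,0,0],[0,0,0],[0,0,0],[0,0,0],[0,0,0]], "jaw": [5,5,5,5,5,5,5,5]}}

```text
time_s: 16.4
eef_pos: [0.5551, 0.0152, 0.2753]
eef_rot: [0.0, 0.807, 0.591, 0.0]
wrist_force: [0.3, -0.4, -1.1]
opening: 0.115
grasp_force: 58.4
```

```bash
python3 -c "
from h import *
crop('side','s5',200,110,360,230,5)"
```

```text
(no output)
```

View pics/s5.png

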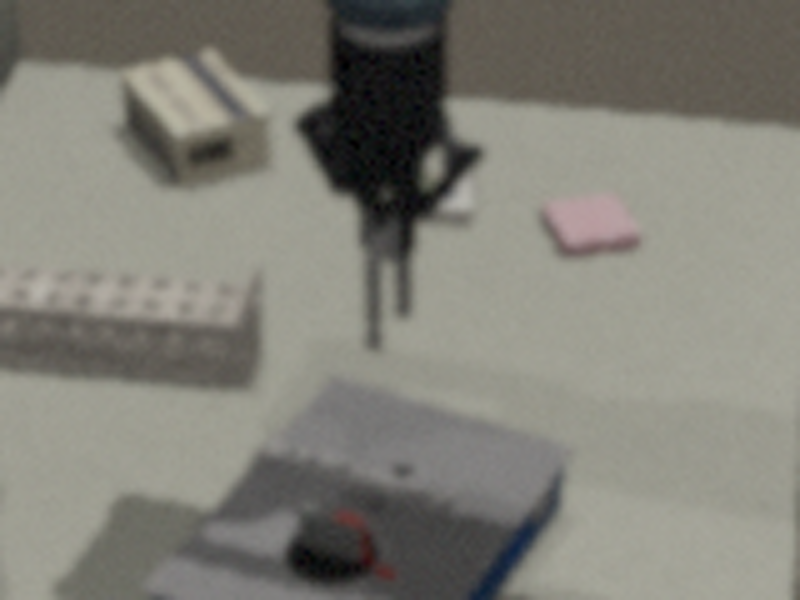

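The shackle hangs upright in the gripper, feet at (373,348) and (403,316), about 13.6 cm above the lid. The dial pointer is still on its mark.

```bash
python3 -c "
from bench import ctrl
print(ctrl.hand_in())"
```

```text
the job is handed in; nothing more can be done
None
```

I handed the job in at about 16.5 s with the dial on its red mark and the shackle gripped upright and still, its feet about 13.6 cm above the lid; the arm never went near the cups, timer or pad, and no verdict came back.

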